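# Lock the specimen carrier of a hardness tester with its T-key

## Robot

A 6-joint arm with a two-finger parallel gripper is mounted at the origin on the work surface. World frame = base frame: x ahead of the robot, y to its left, z up, the work surface at z = 0. Lengths are in m, angles in degrees, forces in N, time in s.
With the tool pointing down it reaches from about 0.4 to 0.825 m from the base axis. Payload 7 kg.
Tool frame: the origin (TCP) lies midway between the tips of the shut fingers; the grasp point (between the pads) lies 19 mm behind it; z points along the fingers, y is the line along which they close (so a half turn about z gives the same grasp; the last joint's range is limited). The gripper opens to 88 mm and grips with 3 to 60 N. Pads are 19 mm wide; open, the fingers measure 130 mm over their backs; the gripper's body (78 mm by 193 mm) begins 47 mm behind the grasp point.
Start: joints at [91.049, 20.546, 0.682, 0, -70.136, -16.507], TCP at [0.18, 0.651, 0.227] pointing down, gripper open.
Joint ranges: [-176.03, 176.03], [-82.01, 121.73], [-58.28, 71.71], [-173.87, 95.51], [-174.79, -0.11], [-173.66, 173.66]. Speed limits (degrees/s): [136.94, 136.94, 172.46, 180, 180, 180].

## Interface

Orientations are given as [roll, pitch, yaw] about the fixed x, y, z axes, in that order (R = Rz(yaw) Ry(pitch) Rx(roll)).
In Python, from plant import ctrl gives the robot as it stands.
- The arm moves only by the tool step_arm, never from a script. Its argument "rows" is a list of rows, each a list of 3 entries, a list of its own where there are three numbers: the closure, from 0 (fully open) to 1 (shut), then the shift along the world's x, y, z in mm, then the turn, a rotation vector about the world's x, y, z in rad. A call has exactly 5 rows; each row is the pose to reach, as a shift and turn from the pose commanded when the call began; what a row does not reach only later rows make up. A row lasts 1/12 s, in which the tool goes at most 41.7 mm and 7.16 degrees, less where a joint would pass 70% of its speed; a pose out of reach is approached as far as the arm can. A call with a gripper value outside its range is refused whole. The fingers move at their own pace and stop on an object; the grip force is fixed at half the most. Time passes only in rows, so rows that repeat a pose let the fingers close, or fill a call up. It gives the time, the measured TCP pose, the force, the opening and the grip force at its end, in the units of the state.
- ctrl.get_obs(): the state, without advancing time (a new reading comes with each control period).
- ctrl.snapshot(name): name is "scene" or "top"; returns the picture (400x640x3 uint8, red, green, blue); there is no depth.
- ctrl.camera_model(name): a dict with "intrinsics" (3x3 intrinsics, pixels), "distortion" ([k1, k2, p1, p2, k3] as OpenCV has them; the pictures are not rectified), "R" (3x3) and "t" (3): a world point X has camera coordinates R X + t. Camera axes: x right, y down, z forward; pixel columns grow to the right and rows downward; lengths in m; the calibration is good to about 2 mm. A picture is of the moment at which its call begins. camera_model takes no time and is no camera call.
- ctrl.close_job(): hands the job in; it is judged then, once.
The state is a dict: "clock": time; "joint_pos": joint angles; "qvel": joint speeds; "tau": joint torques, N m; "tool_pos": TCP position; "orientation": TCP orientation; "force": force on the tool from outside, world axes, zero at the start; "moment": the same for the moment, N m; "opening": finger opening in m; "gripper_force": force on a finger pad.
Only numpy, scipy, OpenCV 4.12 (cv2) and the standard library are available. Lean on these libraries where they do the work, as an engineer would, in place of code of your own. Each camera call takes 0.05 s, during which the arm holds its last target. There are 200 camera calls.

## Task

Lock the specimen carrier to its anvil table: take the T-handled key out of its stand, pass its T-head down through the long slot in the middle of the carrier until the collar sits flat on the carrier, then give it a quarter turn so that the handle stands square across the slot, and let go. Leave the round-knobbed pin in its stand and the small specimen on the carrier where they are.

Things in the scene. Friction and masses are not known exactly. Their poses are not given: they have to be found in the camera images.
- key: Steel T-key, about 0.3 kg, upright. Origin: on its axis, underside of its 40 mm round collar (6 mm thick); z up. Handle bar 60 mm along x, 14 along y, z 30 to 50 mm: grip across y. T-head 46 mm along x, 12 along y, z -22 to -34; shaft and neck 12 mm. Hangs loose by its collar in a slot along its x in a fixed black stand, 100 x 62 x 60 mm high: lift straight up over 40 mm to clear.
- slot (a point): Centre of the slot at the top face of the fixed aluminium carrier (130 x 120 mm), 70 mm above the bench. Slot 60 mm along x, 26 along y, goes through carrier and table (14 mm thick); z up; 50 mm free below. Seated, the key's origin is here, its T-head 8 mm below the table; it turns freely either way without a stop, also when held up a few mm. Not the 22 mm round hole 42 mm to -y.
- pin: Not wanted, leave it: plain straight steel pin with a round knob 36 mm across instead of a bar, hanging in a black stand like the key's. Origin on its axis at the underside of its 40 mm collar; top of the knob 42 mm above it.
- specimen: Leave it: small steel disc, 26 mm across, 12 mm high, lying loose on the carrier about 42 mm to the +y side of the slot's centre line. Origin: centre of its underside.
Not all that is in view belongs to the job. There is more than one size of the part that bears slot; the job needs the smaller. What is shaped like the key but purple is not meant.

How it is judged (in metres and radians):
On the way:
1. the T-head has passed down through the slot, lying along it (z of key in the frame of slot below 0.01 m and horizontal distance between key and slot below 0.02 m and angle between the x axis of key and the x axis of slot, either way round below 0.45 rad), for 0.05 s.
At the end, for the whole second after the job is handed in: The key is upright (within 7 degrees) and at rest in the slot, its collar down on the carrier (within 5 mm), within 16 mm of the slot's centre, with its handle and T-head square across the slot (within 16 degrees); pin and specimen are within 20 mm of where they were (z of key in the frame of slot between -0.005 and 0.005 m and horizontal distance between key and slot below 0.016 m and angle between the x axis of key and the y axis of slot, either way round below 0.28 rad and angle between key's own z axis and vertical below 0.12 rad and linear speed of key below 0.02 m/s and distance of each of pin, specimen from where it was at the start of the episode below 0.02 m); the robot touches nothing.
It fails at once if the round-knobbed pin was lifted or pushed out of place (distance of pin from where it was at the start of the episode above 0.03 m).
It fails at once if the specimen was knocked away (distance of specimen from where it was at the start of the episode above 0.03 m).
It also fails if it takes over 42 s, if anything falls off the work surface, if the arm or the gripper's body presses on something with over 40 N, if the wrist force passes 120 N, or if a joint passes its speed limit or range.

## Working session

There is one attempt and no reset: what is moved stays moved. The work goes in short steps, Python scripts to look and compute and a tool call to move; the robot and the scene stay as the last step left them, time stands still between calls to the robot, and variables do not carry over. Pictures are saved under pics/ and viewed, at most 10 in all, crops included, and the job is handed in when it is done.

Besides the shell and the picture viewer there is one more tool, called after "Emit:" as name([rows], argument=value, ...), one row to a line, values as JSON. step_arm: Moves the arm, as the interface text tells. Its arguments: {"type":"object","properties":{"rows":{"type":"array"}},"required":["rows"]}

```bash
mkdir -p pics
cat > h.py <<'E'
import numpy as np,cv2
from plant import ctrl
def snap(cam,name,crop=None,scale=1):
    im=ctrl.snapshot(cam)[:,:,::-1].copy(); cv2.imwrite(f'pics/{name}_raw.png',im)
    if crop: x0,y0,x1,y1=crop; im=im[y0:y1,x0:x1]
    if scale!=1: im=cv2.resize(im,None,fx=scale,fy=scale,interpolation=cv2.INTER_CUBIC)
    cv2.imwrite(f'pics/{name}.png',im)
def P(cam,px,z):
    m=ctrl.camera_model(cam);K=np.array(m['intrinsics']);R=np.array(m['R']);t=np.array(m['t'])
    p=cv2.undistortPoints(np.array([[px]],float),K,np.array(m['distortion'],float))[0,0]
    d=R.T@np.array([p[0],p[1],1]);c=-R.T@t
    return c+d*(z-c[2])/d[2]
def proj(cam,X):
    m=ctrl.camera_model(cam);R=np.array(m['R']);
    return cv2.projectPoints(np.array(X,float).reshape(-1,3),cv2.Rodrigues(R)[0],np.array(m['t'],float),np.array(m['intrinsics']),np.array(m['distortion'],float))[0][:,0]
E
python3 - <<'E'
from h import *
snap('top','t0');snap('scene','s0')
a=cv2.imread('pics/t0.png');b=cv2.imread('pics/s0.png')
for c in('top','scene'):
    m=ctrl.camera_model(c);print(c,-np.array(m['R']).T@np.array(m['t']),m['intrinsics'][0][0])
print(ctrl.get_obs())
E
```

```text
top [0.20533146 0.0589945  1.0217699 ] 406.0411094769016
scene [1.13780888 0.08508667 0.65929311] 442.1703373364229
{'clock': 0.1, 'joint_pos': array([ 9.10496541e+01,  2.05890491e+01,  6.40122650e-01, -1.76250008e-02,
       -7.01355827e+01, -1.65074881e+01]), 'qvel': array([ 0.06071118, -0.06825584,  0.14480162,  0.11791519, -0.1304881 ,
        0.04554194]), 'tau': array([-2.08049451e-04, -5.84164417e+01,  2.93751258e+01,  7.01559439e+00,
        1.01602662e-02, -5.22772507e-05]), 'tool_pos': array([0.17981043, 0.65016828, 0.22570568]), 'orientation': array([ 1.79914266e+02, -8.12814342e-03, -1.54638290e+01]), 'force': array([-0.75827013,  0.258434  , -0.22898227]), 'moment': array([ 0.03543245,  0.01716367, -0.02463668]), 'gripper_force': 0.0, 'opening': 0.08820618586851497}
```

View pics/t0.png

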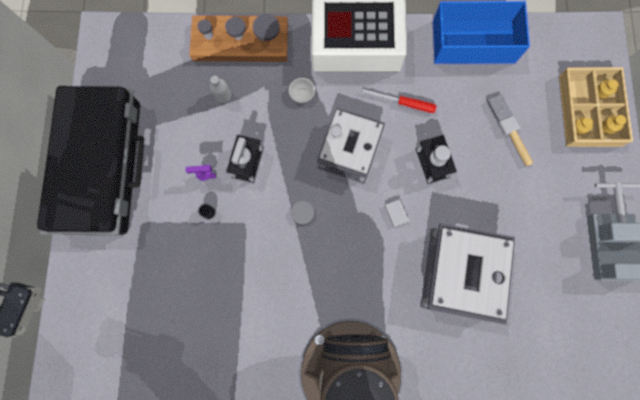

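View pics/s0.png

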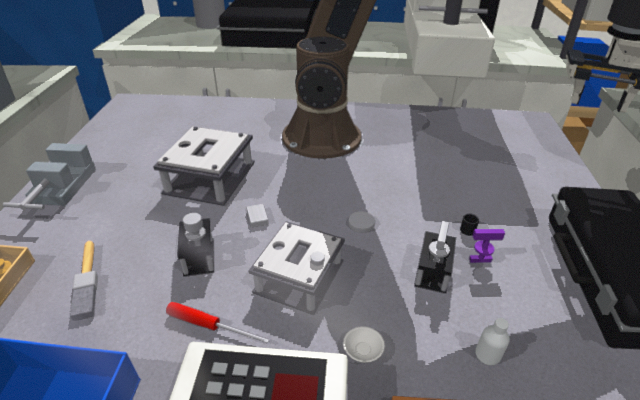

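Top view candidates:
- Key: the white T bar in a black stand at (240,152) fits. The purple one at (202,172) is excluded, and the knob in the stand at (438,155) is the pin.
- Carrier: the smaller one at (352,143) fits, with its specimen at (336,130). The larger one at (472,272) is not wanted.

I'll confirm this in one enlarged crop.

Run:
```python
import cv2
a=cv2.imread('pics/t0_raw.png')
l=cv2.resize(a[125:190,180:280],None,fx=8,fy=8,interpolation=cv2.INTER_CUBIC)[:,:400*2]
r=cv2.resize(a[100:190,310:395],None,fx=6,fy=6,interpolation=cv2.INTER_CUBIC)
cv2.imwrite('pics/c1.png',l);cv2.imwrite('pics/c2.png',r)
```

```text
(no output)
```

View pics/c1.png

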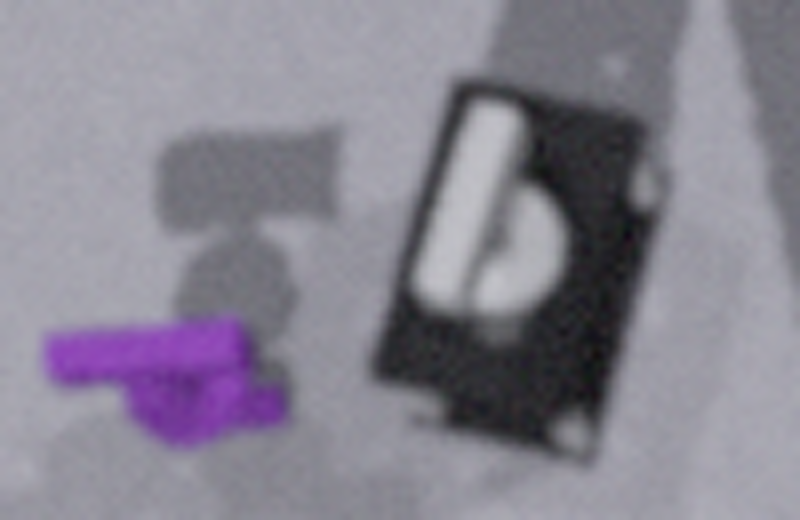

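View pics/c2.png

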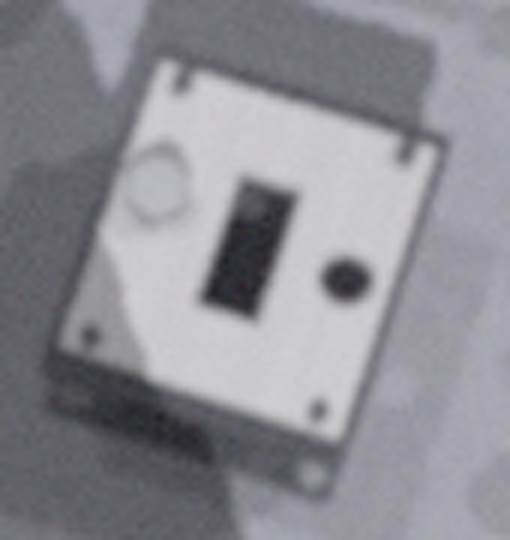

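The crops confirm both choices. The steel T-key's bar centre is at about (238.7,149.7), and the small carrier's slot centre is at about (351.5,141.5), with the round hole to its right and the specimen disc to its left.

Run:
```python
from h import *
c1=lambda u,v:((u+.5)/8-.5+180,(v+.5)/8-.5+125)
c2=lambda u,v:((u+.5)/6-.5+310,(v+.5)/6-.5+100)
A=[P('top',c1(*q),.11) for q in [(470,100),(522,108),(415,282),(462,305)]]
print('bar',np.round(A,4),np.mean(A,0),[np.linalg.norm(A[0]-A[2]),np.linalg.norm(A[0]-A[1])])
d=(A[0]+A[1]-A[2]-A[3]);print('ang',np.degrees(np.arctan2(d[1],d[0])))
# stand top, collar
S=[P('top',c1(*q),.06) for q in [(455,82),(650,120),(592,462),(375,375)]];print('stand',np.round(S,4),np.mean(S,0))
print('collar right edge',P('top',c1(568,245),.066))
B=[P('top',c2(*q),.07) for q in [(240,179),(298,192),(258,320),(200,302)]]
print('slot',np.round(B,4),np.mean(B,0),np.linalg.norm(B[0]-B[3]),np.linalg.norm(B[0]-B[1]))
d=B[0]+B[1]-B[2]-B[3];print('ang',np.degrees(np.arctan2(d[1],d[0])))
C=[P('top',c2(*q),.07) for q in [(160,58),(447,140),(340,440),(60,350)]]
print('carrier',np.mean(C,0),np.linalg.norm(C[0]-C[3]),np.linalg.norm(C[0]-C[1]));d=C[0]+C[1]-C[2]-C[3];print('ang',np.degrees(np.arctan2(d[1],d[0])))
print('pin knob',P('top',(440,154),.1),'hole',P('top',c2(346,280),.07),'spec',P('top',c2(158,187),.082))
# scene check: project key
k=np.mean(A,0);print(proj('scene',[k,[*np.mean(B,0)]]))
print(ctrl.camera_model('top')['R'])
```

```text
bar [[0.5415 0.2676 0.11  ]
 [0.5391 0.2521 0.11  ]
 [0.4855 0.2811 0.11  ]
 [0.4786 0.2671 0.11  ]] [0.51117404 0.26697684 0.11      ] [np.float64(0.057560645005257746), np.float64(0.01563245760748825)]
ang -13.721039394003885
stand [[0.5658 0.284  0.06  ]
 [0.5537 0.2228 0.06  ]
 [0.4442 0.2365 0.06  ]
 [0.4712 0.3041 0.06  ]] [0.50870861 0.26183319 0.06      ]
collar right edge [0.51114443 0.24547168 0.066     ]
slot [[ 0.5776  0.0024  0.07  ]
 [ 0.572  -0.0214  0.07  ]
 [ 0.517  -0.0047  0.07  ]
 [ 0.5246  0.0189  0.07  ]] [ 0.54779141 -0.00119276  0.07      ] 0.05549262057965382 0.024448670008318154
ang -17.133595409955408
carrier [ 0.54896014 -0.00227903  0.07      ] 0.1328406404003808 0.12366292602240406
ang -18.665702587034975
pin knob [ 0.50531733 -0.20829029  0.1       ] hole [ 0.53422547 -0.04066995  0.07      ] spec [0.56929658 0.03643448 0.082     ]
[[442.53241432 230.08711137]
 [297.88945491 250.55003286]]
[[ 0.0079289  -0.99993198 -0.00855395]
 [-0.98181941 -0.00616233 -0.18971736]
 [ 0.18965175  0.00990268 -0.98180148]]
```

Emit:
step_arm([
  [0, [22, -26, 0], [0, 0, 0]],
  [0, [44, -51, 0], [0, 0, 0]],
  [0, [66, -77, 0], [0, 0, 0]],
  [0, [88, -102, 0], [0, 0, 0]],
  [0, [110, -128, 0], [0, 0, 0]],
])

```text
clock: 0.52
tool_pos: [0.2905, 0.5211, 0.2261]
orientation: [180.0, 0.0, -15.4]
force: [0.8, 0.3, 0.2]
opening: 0.0875
gripper_force: 0.0
```

Emit:
step_arm([
  [0, [22, -26, 0], [0, 0, 0]],
  [0, [44, -51, 0], [0, 0, 0]],
  [0, [66, -77, 0], [0, 0, 0]],
  [0, [88, -102, 0], [0, 0, 0]],
  [0, [110, -128, 0], [0, 0, 0]],
])

```text
clock: 0.93
tool_pos: [0.4006, 0.3931, 0.2264]
orientation: [180.0, 0.0, -15.4]
force: [0.9, 0.4, -0.7]
opening: 0.0874
gripper_force: 0.0
```

Emit:
step_arm([
  [0, [30, -30, 0], [0, 0, 0]],
  [0, [55, -60, 0], [0, 0, 0]],
  [0, [85, -95, 0], [0, 0, 0.01]],
  [0, [111, -129, 0], [0, 0, 0.02]],
  [0, [111, -129, 0], [0, 0, 0.02]],
])

```text
clock: 1.35
tool_pos: [0.5133, 0.261, 0.2261]
orientation: [179.9, 0.0, -14.5]
force: [0.8, 0.1, 0.4]
opening: 0.0877
gripper_force: 0.0
```

Run:
```python
from h import *
snap('scene','s1',(360,100,540,300),3)
o=ctrl.get_obs();print(o['tool_pos'],o['joint_pos'],o['orientation'])
print((proj('scene',[[.511,.266,.11],o['tool_pos']])-[360,100])*3)
```

```text
[0.51266544 0.26202026 0.22599053] [ 4.65403468e+01  1.13229236e+01 -1.21564493e+01  1.54950854e-02
 -6.66009659e+01  2.88935654e+01] [ 1.79922794e+02  2.63757748e-02 -1.45599420e+01]
[[245.99002666 389.98545619]
 [275.77628799 239.44503967]]
```

View pics/s1.png

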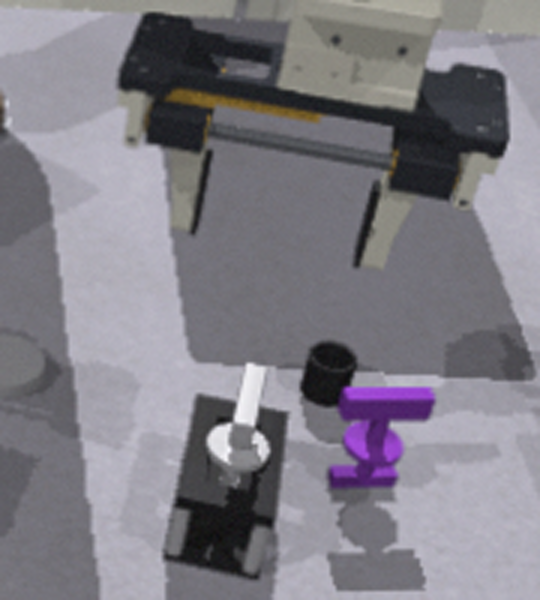

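Scene crop: the open gripper is above the key. The bar's top centre is at about (248,395) in the crop, against (246,390) predicted, so the estimate holds to a few mm. Descending.

Emit:
step_arm([
  [0, [0, 1, -20], [0, 0, 0.005]],
  [0, [0, 2, -40], [0, 0, 0.01]],
  [0, [0, 3, -60], [0, 0, 0.01]],
  [0, [0, 4, -80], [0, 0, 0.01]],
  [0, [0, 4, -95], [0, 0, 0.01]],
])

```text
clock: 1.82
tool_pos: [0.5099, 0.2696, 0.1296]
orientation: [179.9, 0.1, -13.7]
force: [-0.9, -0.1, -0.8]
opening: 0.0879
gripper_force: 0.0
```

Emit:
step_arm([
  [0, [0, 0, -15], [0, 0, 0]],
  [0, [0, 0, -30], [0, 0, 0]],
  [0, [0, 0, -40], [0, 0, 0]],
  [0, [0, 0, -48], [0, 0, 0]],
  [0, [0, 0, -48], [0, 0, 0]],
])

```text
clock: 2.23
tool_pos: [0.51, 0.2692, 0.0819]
orientation: [179.9, 0.1, -13.7]
force: [-1.4, 0.6, 0.8]
opening: 0.0875
gripper_force: 0.0
```

Emit:
step_arm([
  [0, [1, -3, 0], [0, 0, 0]],
  [0.4, [1, -3, 0], [0, 0, 0]],
  [0.8, [1, -3, 0], [0, 0, 0]],
  [1, [1, -3, 0], [0, 0, 0]],
  [1, [1, -3, 0], [0, 0, 0]],
])

```text
clock: 2.65
tool_pos: [0.5122, 0.2667, 0.0842]
orientation: [-179.9, -0.0, -13.7]
force: [-0.0, 0.4, 0.5]
opening: 0.0664
gripper_force: 0.0
```

Emit:
step_arm([
  [1, [0, 0, 0], [0, 0, 0]],
  [1, [0, 0, 0], [0, 0, 0]],
  [1, [0, 0, 0], [0, 0, 0]],
  [1, [0, 0, 0], [0, 0, 0]],
  [1, [0, 0, 0], [0, 0, 0]],
])

```text
clock: 3.07
tool_pos: [0.5119, 0.2666, 0.0835]
orientation: [180.0, 0.0, -13.7]
force: [0.2, 0.2, -0.4]
opening: 0.0329
gripper_force: 0.0
```

Emit:
step_arm([
  [1, [0, 0, 0], [0, 0, 0]],
  [1, [0, 0, 0], [0, 0, 0]],
  [1, [0, 0, 0], [0, 0, 0]],
  [1, [0, 0, 0], [0, 0, 0]],
  [1, [0, 0, 0], [0, 0, 0]],
])

```text
clock: 3.48
tool_pos: [0.512, 0.2667, 0.0836]
orientation: [-180.0, -0.0, -13.7]
force: [0.7, 1.1, -0.6]
opening: 0.014
gripper_force: 30.0
```

Emit:
step_arm([
  [1, [0, 0, 0], [0, 0, 0]],
  [1, [0, 0, 0], [0, 0, 0]],
  [1, [0, 0, 0], [0, 0, 0]],
  [1, [0, 0, 0], [0, 0, 0]],
  [1, [0, 0, 0], [0, 0, 0]],
])

```text
clock: 3.9
tool_pos: [0.512, 0.2666, 0.0836]
orientation: [-180.0, -0.0, -13.7]
force: [0.5, 0.8, -0.4]
opening: 0.0139
gripper_force: 30.0
```

Emit:
step_arm([
  [1, [0, 0, 15], [0, 0, 0]],
  [1, [0, 0, 35], [0, 0, 0]],
  [1, [0, 0, 60], [0, 0, 0]],
  [1, [0, 0, 85], [0, 0, 0]],
  [1, [0, 0, 110], [0, 0, 0]],
])

```text
clock: 4.32
tool_pos: [0.5112, 0.2658, 0.194]
orientation: [179.9, 0.1, -13.8]
force: [0.3, 0.9, -3.7]
opening: 0.0136
gripper_force: 30.0
```

Run:
```python
from h import *
snap('scene','s2',(360,100,540,300),3)
o=ctrl.get_obs();p=o['tool_pos'];print(p,o['joint_pos'],o['force'])
e=np.radians(-13.7);u=np.array([np.cos(e),np.sin(e),0])
K=p+[0,0,-.0236]  # key origin (collar underside) if centred
print((proj('scene',[K,K+[0,0,.03]+0.03*u,K+[0,0,.05]+0.03*u,K+[0,0,-.034]+.023*u,K+[0,0,-.034]-.023*u, K+.02*u,K-.02*u])-[360,100])*3)
```

```text
[0.51353919 0.26717933 0.1996979 ] [ 46.90505416  12.46969891 -14.30034464   0.11213834 -62.93072662
  29.34522275] [2.02982475 1.72861048 3.66757164]
[[268.60456325 309.65138934]
 [273.61139851 299.38711135]
 [280.53050075 270.77066923]
 [254.02772062 377.36162401]
 [261.77877844 330.64832969]
 [265.3083777  330.05559676]
 [271.76333298 290.01583761]]
```

View pics/s2.png

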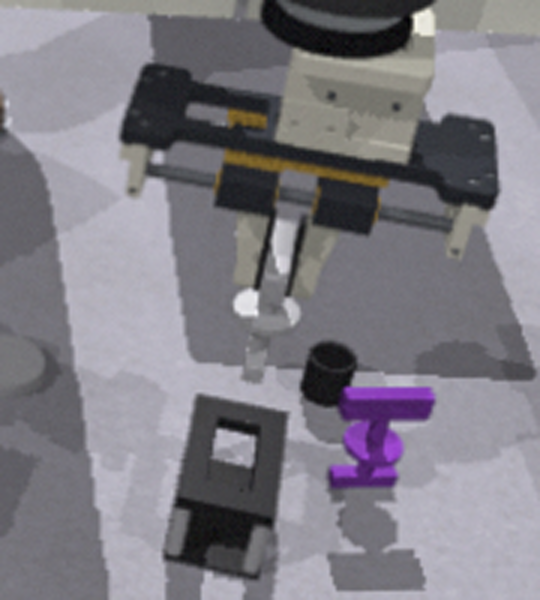

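The key is held upright and centred: collar at (267,310) against a predicted (268,310), T-head's near end at (254,382) against (254,377). Carrying it over the slot.

Emit:
step_arm([
  [1, [2, -15, 0], [0, 0, 0]],
  [1, [6, -45, 0], [0, 0, -0.015]],
  [1, [10, -75, 0], [0, 0, -0.03]],
  [1, [14, -105, 0], [0, 0, -0.045]],
  [1, [18, -135, 0], [0, 0, -0.06]],
])

```text
clock: 4.78
tool_pos: [0.5289, 0.1296, 0.1926]
orientation: [179.9, 0.1, -17.2]
force: [-0.1, -0.4, -2.3]
opening: 0.0138
gripper_force: 30.0
```

Emit:
step_arm([
  [1, [4, -30, 0], [0, 0, -0.015]],
  [1, [8, -60, 0], [0, 0, -0.015]],
  [1, [12, -90, 0], [0, 0, -0.015]],
  [1, [15, -115, 0], [0, 0, -0.015]],
  [1, [17, -128, 0], [0, 0, -0.015]],
])

```text
clock: 5.2
tool_pos: [0.5457, 0.0005, 0.1925]
orientation: [179.9, 0.1, -18.2]
force: [0.1, 0.6, -2.0]
opening: 0.0139
gripper_force: 30.0
```

Emit:
step_arm([
  [1, [0, -5, -10], [0, 0, 0]],
  [1, [0, -5, -20], [0, 0, 0]],
  [1, [0, -5, -30], [0, 0, 0]],
  [1, [0, -5, -30], [0, 0, 0]],
  [1, [0, -5, -30], [0, 0, 0]],
])

```text
clock: 5.62
tool_pos: [0.5461, -0.0009, 0.1623]
orientation: [179.9, 0.1, -18.0]
force: [-0.2, 0.0, -2.5]
opening: 0.0138
gripper_force: 30.0
```

Run:
```python
from h import *
snap('scene','s3',(220,150,380,310),4)
im=cv2.imread('pics/s3.png')[:600];cv2.imwrite('pics/s3.png',im)
o=ctrl.get_obs();p=o['tool_pos'];print(p,o['orientation'],o['joint_pos'])
f=lambda X:np.round((proj('scene',X)-[220,150])*4)
def box(c,a,l,w,z):
    e=np.radians(a);u=np.array([np.cos(e),np.sin(e),0]);v=np.array([-u[1],u[0],0])
    return [np.array([c[0],c[1],z])+s*u*l/2+r*v*w/2 for s,r in((1,1),(1,-1),(-1,-1),(-1,1))]
print('slot',f(box((.548,-.0015),-18,.06,.026,.07)).tolist())
print('carrier',f(box((.548,-.0015),-18,.13,.12,.07)).tolist())
print('head bottom',f(box(p,-18,.046,.012,p[2]-.0236-.034)).tolist())
```

```text
[ 0.54672257 -0.00073734  0.16306555] [ 1.79954855e+02  4.73833968e-02 -1.79625654e+01] [ 2.04644207e+01  1.15229307e+01 -2.06984981e+01  6.98963339e-03
 -5.78437503e+01  5.15693091e+01]
slot [[309.0, 453.0], [258.0, 437.0], [313.0, 355.0], [362.0, 369.0]]
carrier [[373.0, 538.0], [131.0, 459.0], [258.0, 286.0], [479.0, 350.0]]
head bottom [[301.0, 381.0], [277.0, 374.0], [320.0, 311.0], [343.0, 318.0]]
```

View pics/s3.png

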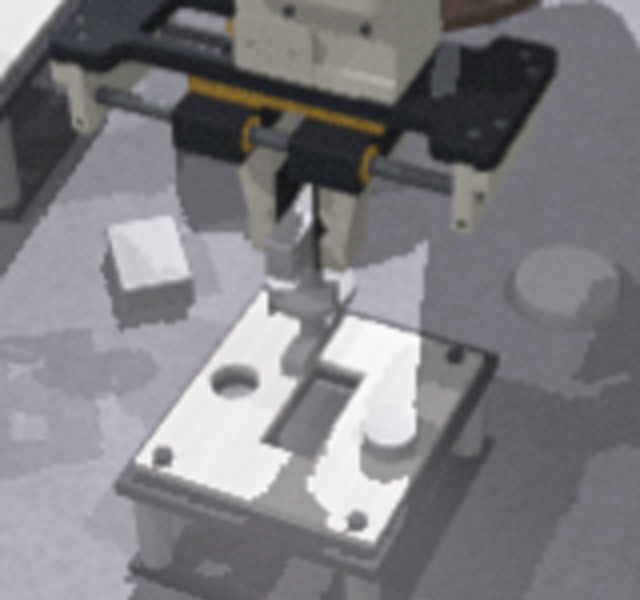

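The scene crop shows the slot's corners at (262,440), (312,455) and (362,372). They are within 4 crop px of the prediction, so the slot sits about 1–2 mm further out. The T-head lines up with it. Shift slightly and go down.

Emit:
step_arm([
  [1, [2, 0, -5], [0, 0, 0]],
  [1, [2, 0, -15], [0, 0, 0]],
  [1, [2, 0, -25], [0, 0, 0]],
  [1, [2, 0, -35], [0, 0, 0]],
  [1, [2, 0, -40], [0, 0, 0]],
])

```text
clock: 6.08
tool_pos: [0.5479, -0.0016, 0.1214]
orientation: [179.9, 0.1, -18.0]
force: [-0.1, -0.6, -3.2]
opening: 0.0143
gripper_force: 30.0
```

Emit:
step_arm([
  [1, [0, 0, -8], [0, 0, 0]],
  [1, [0, 0, -15], [0, 0, 0]],
  [1, [0, 0, -22], [0, 0, 0]],
  [1, [0, 0, -27], [0, 0, 0]],
  [1, [0, 0, -27], [0, 0, 0]],
])

```text
clock: 6.5
tool_pos: [0.5482, -0.0016, 0.0953]
orientation: [179.9, 0.1, -18.1]
force: [-1.1, 1.0, -3.0]
opening: 0.0139
gripper_force: 30.0
```

It passed through without contact. Now the quarter turn.

Emit:
step_arm([
  [1, [0, 0, 0], [0, 0, -0.11]],
  [1, [0, 0, 0], [0, 0, -0.22]],
  [1, [0, 0, 0], [0, 0, -0.33]],
  [1, [0, 0, 0], [0, 0, -0.44]],
  [1, [0, 0, 0], [0, 0, -0.55]],
])

```text
clock: 6.92
tool_pos: [0.5492, -0.0014, 0.0969]
orientation: [-180.0, -0.0, -49.9]
force: [-0.7, 0.5, -2.1]
opening: 0.0137
gripper_force: 30.0
```

Emit:
step_arm([
  [1, [0, 0, 0], [0, 0, -0.11]],
  [1, [0, 0, 0], [0, 0, -0.22]],
  [1, [0, 0, 0], [0, 0, -0.33]],
  [1, [0, 0, 0], [0, 0, -0.44]],
  [1, [0, 0, 0], [0, 0, -0.55]],
])

```text
clock: 7.33
tool_pos: [0.5492, -0.0014, 0.097]
orientation: [-180.0, 0.0, -81.4]
force: [-0.0, -0.4, -2.7]
opening: 0.0137
gripper_force: 30.0
```

Emit:
step_arm([
  [1, [0, 0, 0], [0, 0, -0.11]],
  [1, [0, 0, 0], [0, 0, -0.22]],
  [1, [0, 0, 0], [0, 0, -0.33]],
  [1, [0, 0, 0], [0, 0, -0.44]],
  [1, [0, 0, 0], [0, 0, -0.47]],
])

```text
clock: 7.75
tool_pos: [0.5492, -0.0014, 0.097]
orientation: [-180.0, 0.0, -108.4]
force: [1.1, -0.5, -3.0]
opening: 0.0135
gripper_force: 30.0
```

Emit:
step_arm([
  [1, [0, 0, 0], [0, 0, 0]],
  [1, [0, 0, -1], [0, 0, 0]],
  [1, [0, 0, -2], [0, 0, 0]],
  [1, [0, 0, -2], [0, 0, 0]],
  [1, [0, 0, -2], [0, 0, 0]],
])

```text
clock: 8.17
tool_pos: [0.5489, -0.0014, 0.0945]
orientation: [180.0, -0.0, -108.0]
force: [0.5, -0.4, -2.5]
opening: 0.014
gripper_force: 30.0
```

Emit:
step_arm([
  [1, [0, 0, -1], [0, 0, 0]],
  [1, [0, 0, -1], [0, 0, 0]],
  [1, [0, 0, -1], [0, 0, 0]],
  [1, [0, 0, -1], [0, 0, 0]],
  [1, [0, 0, -1], [0, 0, 0]],
])

```text
clock: 8.58
tool_pos: [0.549, -0.0014, 0.0936]
orientation: [-180.0, 0.0, -108.0]
force: [0.9, -0.2, -2.4]
opening: 0.0139
gripper_force: 30.0
```

Emit:
step_arm([
  [1, [0, 0, -0.5], [0, 0, 0]],
  [1, [0, 0, -1], [0, 0, 0]],
  [1, [0, 0, -1], [0, 0, 0]],
  [1, [0, 0, -1], [0, 0, 0]],
  [1, [0, 0, -1], [0, 0, 0]],
])

```text
clock: 9.0
tool_pos: [0.5492, -0.0014, 0.0935]
orientation: [-180.0, 0.0, -108.0]
force: [-2.4, 1.4, 5.9]
opening: 0.0137
gripper_force: 30.0
```

Contact: the collar is seated (+6 N). Opening slowly, then straight up.

Emit:
step_arm([
  [0.8, [0, 0, 0.5], [0, 0, 0]],
  [0.7, [0, 0, 0.5], [0, 0, 0]],
  [0.6, [0, 0, 0.5], [0, 0, 0]],
  [0.5, [0, 0, 0.5], [0, 0, 0]],
  [0.4, [0, 0, 0.5], [0, 0, 0]],
])

```text
clock: 9.42
tool_pos: [0.5489, -0.0015, 0.0929]
orientation: [180.0, -0.0, -108.0]
force: [0.1, -0.6, -0.2]
opening: 0.0389
gripper_force: 0.0
```

Emit:
step_arm([
  [0.4, [0, 0, 0], [0, 0, 0]],
  [0.4, [0, 0, 0], [0, 0, 0]],
  [0.4, [0, 0, 5], [0, 0, 0]],
  [0.4, [0, 0, 15], [0, 0, 0]],
  [0.4, [0, 0, 30], [0, 0, 0]],
])

```text
clock: 9.83
tool_pos: [0.5483, -0.0016, 0.1231]
orientation: [179.9, -0.1, -108.0]
force: [0.7, 0.1, 0.4]
opening: 0.0526
gripper_force: 0.0
```

Emit:
step_arm([
  [0.4, [0, 0, 25], [0, 0, 0]],
  [0.4, [0, 0, 50], [0, 0, 0]],
  [0.4, [0, 0, 75], [0, 0, 0]],
  [0.4, [0, 0, 100], [0, 0, 0]],
  [0.4, [0, 0, 100], [0, 0, 0]],
])

```text
clock: 10.25
tool_pos: [0.5517, -0.0012, 0.2297]
orientation: [-179.5, 0.2, -107.9]
force: [1.1, 0.6, 1.0]
opening: 0.0531
gripper_force: 0.0
```

Run:
```python
from h import *
snap('scene','s4',(220,160,380,310),4)
print(ctrl.get_obs()['opening'])
k=np.array([.549,-.0014,.12]);e=np.radians(-108);u=np.array([np.cos(e),np.sin(e),0])*.03
print((proj('scene',[k+u,k-u,[.549,-.0014,.076]])-[220,160])*4)
```

```text
0.0526068753855472
[[248.55204815 267.9448553 ]
 [368.75784517 302.92805941]
 [310.48229932 354.85233613]]
```

View pics/s4.png

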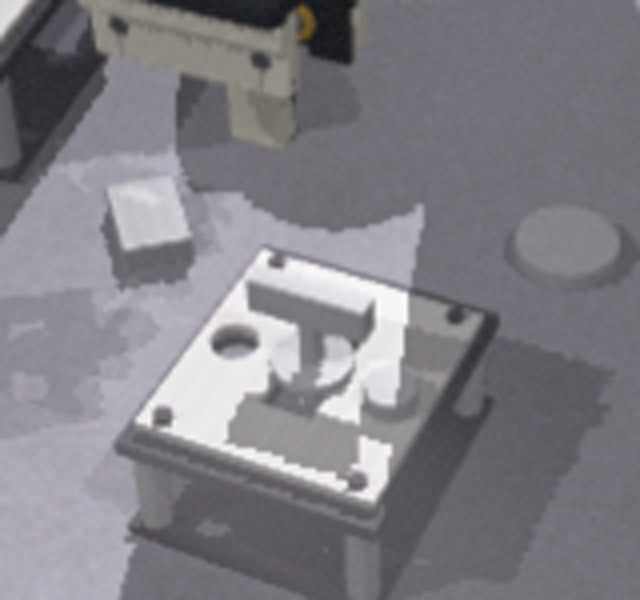

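The key is seated, with its bar square across the slot from (248,275) to (375,305) and its collar flat at (312,360). The specimen is still at (390,390), and the gripper is clear.

```bash
python3 -c "
from plant import ctrl
print(ctrl.close_job())"
```

```text
the job is handed in; nothing more can be done
None
```

The key is seated in the small carrier's slot with its handle square across it and released; the specimen looks undisturbed and the pin was never approached, and the job was handed in at about 10 s with no verdict returned.

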